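# Find and cure the rocking corner of a jig plate

### The arm

A 6-joint arm with a two-finger parallel gripper is mounted at the origin on the work surface. World frame = base frame: x ahead of the robot, y to its left, z up, the work surface at z = 0. Lengths are in m, angles in degrees, forces in N, time in s.
With the tool pointing down it reaches from about 0.25 to 0.775 m from the base axis. Payload 4 kg.
Tool frame: the origin (TCP) lies on the centre line of the jaws, within the pads' length; the fingertips stand 25 mm ahead of it and the grasp point (between the pads) lies 6 mm ahead of it; x points along the fingers, z is the direction in which the jaws open and shut, and the axes are right-handed (so a half turn about x gives the same grasp; the last joint's range is limited). The gripper opens to 94 mm and grips with 3 to 60 N. Pads are 16 mm wide; open, the fingers measure 119 mm over their backs; the gripper's body (75 mm by 177 mm) begins 78 mm behind the grasp point.
Start: joints at [-81.48, 4.996, 78.535, -0, 96.463, -5.907], TCP at [0.137, -0.533, 0.205] pointing down, gripper open.
Joint ranges: [-177.83, 177.83], [-43.37, 116.18], [15.69, 146.23], [-61.86, 241.86], [9.47, 152.12], [-147.06, 147.06]. Speed limits (degrees/s): [159.86, 159.86, 180, 180, 180, 180].

### API

Orientations are given as [roll, pitch, yaw] about the fixed x, y, z axes, in that order (R = Rz(yaw) Ry(pitch) Rx(roll)).
In Python, from rig import r, optics, order gives the robot as it stands.
- The arm moves only by the shell command python3 -m inch 'ROWS'. ROWS is JSON, a list that holds one entry, the list of rows, each a list of 5 numbers: the shift along the tool's x, y, z in mm, then the turn about the tool's x in rad, then the finger opening in mm, from 0 to 94. A call has 1 to 12 rows; each row shifts and turns the commanded pose from where the row before left it, along the tool's axes as they then stand; what a row does not reach is not made up. A row lasts 1/12 s, in which the tool goes at most 41.7 mm and 7.16 degrees, less where a joint would pass 70% of its speed; a pose out of reach is approached as far as the arm can. A call is refused whole if a number of a shift passes 41.7 or a number of a turn 0.125, either way. A call with a gripper value outside its range is refused whole. The fingers move at their own pace and stop on an object; the grip force is fixed at half the most. Time passes only in rows, so rows that do not move let the fingers close. It gives the time, the measured TCP pose, the force and the opening at its end, in the units of the state.
- r.observe(): the state, without advancing time (a new reading comes with each control period).
- optics.get_image(name): name is "scene" or "top" or "wrist"; returns (picture, depth): 384x512x3 uint8, red, green, blue; 384x512 float32, m along the optical axis (not along the pixel's ray), 0 where there is no reading.
- optics.camera_params(name): a dict with "fov_y" (degrees; the focal length in pixels is half the picture's height over the tangent of half this angle, whatever the lens; pixels are square), "cx", "cy" (the principal point, pixels), "extrinsics" (4x4, takes a point from camera to world coordinates). Camera axes: x right, y up, looking along -z (the intrinsics and any distortion apply to the point x, -y, -z); pixel columns grow to the right and rows downward; lengths in m; the calibration is good to about 2 mm. A picture is of the moment at which its call begins: read the wrist's pose just before it. camera_params takes no time and is no camera call; for the wrist camera it gives the pose at the moment of the call.
- order.hand_in(): hands the job in, once; it reports no verdict.
The state is a dict: "time_s": time; "joint_pos": joint angles; "joint_vel": joint speeds; "joint_torque": joint torques, N m; "ee_pos": TCP position; "eef_rot": TCP orientation; "force": force on the tool from outside, world axes, zero at the start; "ft_torque": the same for the moment, N m; "finger_gap": finger opening in m.
Only numpy, scipy, OpenCV 4.12 (cv2) and the standard library are available. Lean on these libraries where they do the work, as an engineer would, in place of code of your own. Each camera call takes 0.05 s, during which the arm holds its last target. There are 200 camera calls.

### The job

The steel jig plate on the bench rocks on one of its corners. With your fingertips, press down on the corners until you find the one that sinks, then press the shim tongue beside that corner down flat so that the plate is packed level, and take your hand away. Only touch and press: leave the other three shims standing, and leave the can, the cap, the wrench and the wood block where they are.

Things in the scene. Friction and masses are not known exactly. Their poses are not given: they have to be found in the camera images.
- plate: bright steel jig plate, 150 (own x) x 140 (own y) x 12 mm; origin at the centre of its underside, its top 42 mm above the bench. It cannot slide, turn or be lifted. Three corners are solid (give under 1.5 mm when pressed); one, a different one each time, stands over a 5 mm gap: it sinks 5 mm under about 6 N and springs back level when released. Directions below are along this plate's own axes
- tray: fixed grey steel tray, 160 x 150 mm, rim 34 mm high, origin under its centre on the bench, axes as the plate's. The plate sits in it on a central rubber-bushed stud. Along own x over the plate's middle a grey flat bar (100 x 26 x 6 mm) with a 28 mm tube, 60 mm long, is fixed: top 76 mm above the bench. Bench ledges 34 mm wide, 8 mm high, lie under the shims
- corner_a (a point): the place to press on the plate's top at its -x, +y corner: 58 mm along own -x and 53 mm along own +y from the plate's centre (17 mm in from both edges); moves with the plate
- corner_b (a point): the place to press on the plate's top at its +x, +y corner: 58 mm along own +x and 53 mm along own +y from the plate's centre (17 mm in from both edges); moves with the plate
- corner_c (a point): the place to press on the plate's top at its -x, -y corner: 58 mm along own -x and 53 mm along own -y from the plate's centre (17 mm in from both edges); moves with the plate
- corner_d (a point): the place to press on the plate's top at its +x, -y corner: 58 mm along own +x and 53 mm along own -y from the plate's centre (17 mm in from both edges); moves with the plate
- shim_a (a joint): angle (rad) of the -x, +y corner's shim: steel tongue 24 x 62 x 5 mm, pointing out along +y from a hinge 17.5 mm above the bench, 58 mm along -x and 78 mm along +y from the plate's centre. 0 = standing up 0.35 rad, as at the start; 0.35 = flat, at its stop. Flat, it lifts that corner's packer 5 mm and fills the gap; a sound corner's would jam or tilt the plate. About 8 N at the pad; stays where left
- pad_a (a point): centre of the top of the raised press pad (30 x 26 mm, the long side along own x) on shim_a, 50 mm from its hinge; about 40 mm above the bench when the shim stands up, 23 mm when flat
- shim_b (a joint): angle (rad) of the +x, +y corner's shim: steel tongue 24 x 62 x 5 mm, pointing out along +y from a hinge 17.5 mm above the bench, 58 mm along +x and 78 mm along +y from the plate's centre. 0 = standing up 0.35 rad, as at the start; 0.35 = flat, at its stop. Flat, it lifts that corner's packer 5 mm and fills the gap; a sound corner's would jam or tilt the plate. About 8 N at the pad; stays where left
- pad_b (a point): centre of the top of the raised press pad (30 x 26 mm, the long side along own x) on shim_b, 50 mm from its hinge; about 40 mm above the bench when the shim stands up, 23 mm when flat
- shim_c (a joint): angle (rad) of the -x, -y corner's shim: steel tongue 24 x 62 x 5 mm, pointing out along -y from a hinge 17.5 mm above the bench, 58 mm along -x and 78 mm along -y from the plate's centre. 0 = standing up 0.35 rad, as at the start; 0.35 = flat, at its stop. Flat, it lifts that corner's packer 5 mm and fills the gap; a sound corner's would jam or tilt the plate. About 8 N at the pad; stays where left
- pad_c (a point): centre of the top of the raised press pad (30 x 26 mm, the long side along own x) on shim_c, 50 mm from its hinge; about 40 mm above the bench when the shim stands up, 23 mm when flat
- shim_d (a joint): angle (rad) of the +x, -y corner's shim: steel tongue 24 x 62 x 5 mm, pointing out along -y from a hinge 17.5 mm above the bench, 58 mm along +x and 78 mm along -y from the plate's centre. 0 = standing up 0.35 rad, as at the start; 0.35 = flat, at its stop. Flat, it lifts that corner's packer 5 mm and fills the gap; a sound corner's would jam or tilt the plate. About 8 N at the pad; stays where left
- pad_d (a point): centre of the top of the raised press pad (30 x 26 mm, the long side along own x) on shim_d, 50 mm from its hinge; about 40 mm above the bench when the shim stands up, 23 mm when flat
- spray_can: bystander, loose: spray can, 52 mm diameter, 130 mm high, beyond the tray; origin at the centre of its underside
- orange_cap: bystander, loose: orange plastic can cap standing open like a cup, 64 mm across, 60 mm high, beyond the tray; origin at the centre of its underside
- wrench: bystander, loose: steel wrench lying on the bench on the plate's +y side, 160 mm long along its own x; origin at the middle of its underside
- wood_block: bystander, loose: wood offcut on the plate's -y side, 90 x 45 x 35 mm; origin at the centre of its underside

How it is judged:
By the outcome, as a careful person would: the job done as asked, in the order asked, and still so for the second after the job is handed in, with the robot touching nothing.
It also fails if it takes over 64 s, if anything falls off the work surface, if the arm or the gripper's body presses on something with over 40 N, if the wrist force passes 120 N, or if a joint passes its speed limit or range.

## Working session

There is one attempt and no reset: what is moved stays moved. The work goes in short steps, Python scripts to look and compute and a shell command to move; the robot and the scene stay as the last step left them, time stands still between calls to the robot, and variables do not carry over. Pictures are saved under pics/ and viewed, about 8 in all and at most 12, crops included, and the job is handed in when it is done.

```bash
mkdir -p pics; ls
python3 - <<'E'
from rig import r, optics
import cv2, numpy as np
s=r.observe(); print({k:np.round(v,3) for k,v in s.items()})
for n in ["top","scene"]:
    im,d=optics.get_image(n); cv2.imwrite(f"pics/{n}0.png",im[:,:,::-1]); np.save(f"pics/{n}0.npy",d)
    p=optics.camera_params(n); print(n,p)
E
```

```text
pics
{'time_s': np.float64(0.0), 'joint_pos': array([-8.1479e+01,  5.0380e+00,  7.8625e+01, -1.0000e-03,  9.6462e+01,
       -5.9080e+00]), 'joint_vel': array([ 0.061, -0.004, -0.067,  0.094,  0.036,  0.014]), 'joint_torque': array([-1.0000e-03, -3.4017e+01, -3.0243e+01,  7.2000e-02,  3.3000e-02,
       -0.0000e+00]), 'ee_pos': array([ 0.137, -0.532,  0.204]), 'eef_rot': array([174.728,  89.876,  99.157]), 'force': array([-0.511,  1.099, -0.076]), 'ft_torque': array([-0.006, -0.047, -0.02 ]), 'finger_gap': np.float64(0.094)}
top {'fov_y': 48.62000767774983, 'cx': 253.43575416679624, 'cy': 200.76859740924402, 'extrinsics': array([[ 1.45117896e-02,  9.87994032e-01, -1.53808977e-01,
         4.73150700e-01],
       [-9.99894689e-01,  1.43184528e-02, -2.36472179e-03,
         4.51679217e-02],
       [-1.34024433e-04,  1.53827095e-01,  9.88097772e-01,
         1.06777728e+00],
       [ 0.00000000e+00,  0.00000000e+00,  0.00000000e+00,
         1.00000000e+00]])}
scene {'fov_y': 52.12186101388886, 'cx': 256.8614792450415, 'cy': 188.9181083176028, 'extrinsics': array([[-0.87520662, -0.27002015,  0.40137574,  1.0544219 ],
       [ 0.48363389, -0.50652912,  0.71381125,  0.77166013],
       [ 0.01056508,  0.81885125,  0.57390854,  0.67170903],
       [ 0.        ,  0.        ,  0.        ,  1.        ]])}
```

View pics/top0.png

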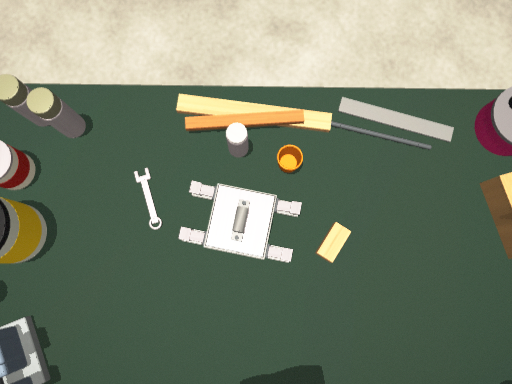

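View pics/scene0.png

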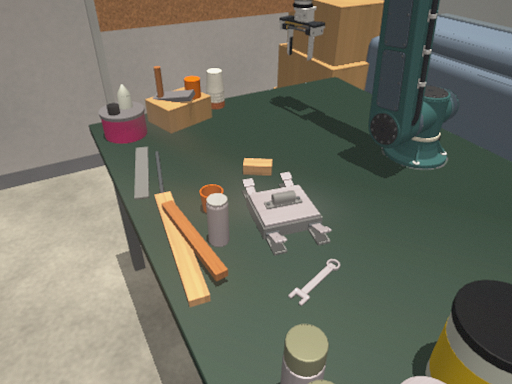

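The top view shows the plate at about (241,222), shims out to the left (+y; wrench side) and right (−y; wood block side), and the can (237,140) and cap (290,158) beyond it at +x. The scene view agrees. Next I fit the plate.

```bash
cat > h.py <<'E'
import numpy as np, cv2
from rig import r, optics
def cloud(d,p):
    h,w=d.shape; f=h/2/np.tan(np.radians(p["fov_y"]/2))
    v,u=np.mgrid[:h,:w]
    P=np.stack([(u-p["cx"])/f*d,-(v-p["cy"])/f*d,-d],-1)
    E=p["extrinsics"]; return P@E[:3,:3].T+E[:3,3]
E
python3 - <<'E'
from h import *
W=cloud(np.load("pics/top0.npy"),optics.camera_params("top"))
roi=np.zeros(W.shape[:2],bool); roi[165:280,165:310]=1
z=W[...,2]; print("bench z",np.median(z[280:300,180:240]))
m=roi&(z>.037)&(z<.047)
n,l,st,c=cv2.connectedComponentsWithStats(m.astype(np.uint8))
k=1+st[1:,4].argmax(); P=W[l==k]; print(st[k],np.median(P[:,2]))
print(cv2.minAreaRect((P[:,:2]*1000).astype(np.float32)))
for i in range(1,n):
    if st[i,4]>8: print(st[i],W[l==i].mean(0).round(4))
t=roi&(z>.07); print("tube",W[t].mean(0), t.sum(), cv2.minAreaRect((W[t][:,:2]*1000).astype(np.float32)))
# shim tongue heights
q=roi&(z>.02)&~(np.abs(W[...,1]-P[:,1].mean())<.085)
n,l,st,c=cv2.connectedComponentsWithStats(q.astype(np.uint8))
for i in range(1,n):
    if st[i,4]>20: print("shim",st[i],W[l==i].mean(0).round(4),W[l==i][:,2].max().round(4))
def near(u0,u1,v0,v1,n):
    X=W[v0:v1,u0:u1]; X=X[X[...,2]>.012]; print(n,X.min(0).round(3),X.max(0).round(3))
near(225,250,120,160,"can"); near(276,304,144,174,"cap");near(315,353,220,264,"block");near(134,165,166,232,"wrench")
im=cv2.imread("pics/top0.png")[165:285,165:315]; cv2.imwrite("pics/crop.png",cv2.resize(im,None,fx=5,fy=5,interpolation=cv2.INTER_CUBIC)[:600])
E
```

```text
bench z 0.0004547354667414627
[ 206  185   69   72 3087] 0.042219033377786985
((587.2448120117188, 78.07106018066406), (146.36666870117188, 153.4738311767578), 79.25570678710938)
[189 180  12  14 109] [0.6657 0.1929 0.0416]
[ 206  185   69   72 3087] [0.5846 0.0792 0.0422]
[291 201  11  13 112] [ 0.6191 -0.0558  0.0413]
[178 226  13  14 113] [0.5519 0.2141 0.0416]
[281 247  12  14 116] [ 0.5052 -0.0339  0.0413]
tube [0.55991334 0.07150151 0.29565808] 314 ((542.877685546875, 73.70568084716797), (146.0669403076172, 37.00640869140625), 8.041352272033691)
shim [279 165  21   7  67] [ 0.7144 -0.0366  0.049 ] 0.0618
shim [189 180  18  15 191] [0.6642 0.1855 0.0375] 0.0473
shim [275 195  27  19 284] [ 0.6227 -0.0376  0.033 ] 0.0474
shim [178 226  28  21 295] [0.5481 0.1966 0.0334] 0.0496
shim [275 247  18  14 201] [ 0.5069 -0.0266  0.0374] 0.0485
can [0.473 0.045 0.013] [0.84  0.123 1.068]
cap [ 0.473 -0.07   0.012] [0.77  0.045 1.068]
block [ 0.473 -0.188  0.012] [0.586 0.045 1.068]
wrench [0.473 0.045 0.012] [0.689 0.333 1.068]
```

View pics/crop.png

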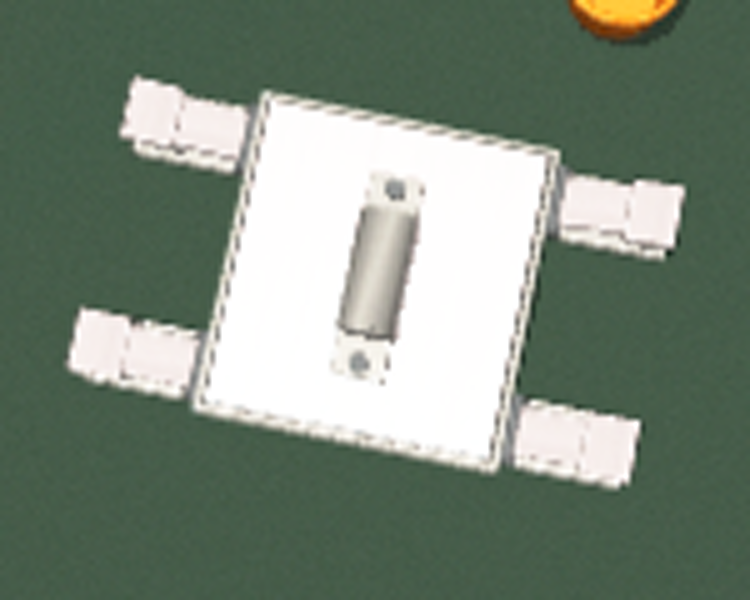

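```bash
cat >> h.py <<'E'
from scipy.spatial.transform import Rotation as Ro
C=np.array([.5855,.0793]); a=np.radians(-10.6)
e1=np.array([np.cos(a),np.sin(a)]); e2=np.array([-np.sin(a),np.cos(a)])
S=dict(a=(-1,1),b=(1,1),c=(-1,-1),d=(1,-1))
T={}
for k,(i,j) in S.items():
    T["corner_"+k]=np.append(C+.058*i*e1+.053*j*e2,.042); T["pad_"+k]=np.append(C+.058*i*e1+.125*j*e2,.040)
def go(name,tipz):
    """shift in tool axes mm to bring fingertips above target at tip height tipz"""
    s=r.observe(); R=Ro.from_euler("xyz",s["eef_rot"],degrees=True).as_matrix()
    t=T[name].copy(); t[2]=tipz+.025
    return (R.T@(t-s["ee_pos"])*1000).round(1)
E
python3 - <<'E'
from h import *
R=Ro.from_euler("xyz",r.observe()["eef_rot"],degrees=True).as_matrix(); print(R.round(3))
for k in T: print(k,T[k].round(4))
print(go("corner_c",.08))
W=cloud(np.load("pics/top0.npy"),optics.camera_params("top"))
for n,(u0,u1,v0,v1,z0,z1) in dict(can=(222,252,118,162,.1,.15),cap=(272,306,140,176,.05,.07)).items():
    X=W[v0:v1,u0:u1].reshape(-1,3); X=X[(X[:,2]>z0)&(X[:,2]<z1)]; print(n,cv2.minAreaRect((X[:,:2]*1000).astype(np.float32)),X[:,2].max())
E
```

```text
[[-0.     0.968  0.249]
 [ 0.002  0.249 -0.968]
 [-1.     0.    -0.002]]
corner_a [0.5382 0.1421 0.042 ]
pad_a [0.5515 0.2128 0.04  ]
corner_b [0.6523 0.1207 0.042 ]
pad_b [0.6655 0.1915 0.04  ]
corner_c [0.5187 0.0379 0.042 ]
pad_c [ 0.5055 -0.0329  0.04  ]
corner_d [0.6328 0.0165 0.042 ]
pad_d [ 0.6195 -0.0542  0.04  ]
[  99.7  511.7 -456.8]
can ((775.9741821289062, 89.39738464355469), (49.15053176879883, 48.25055694580078), 44.130313873291016) 0.1352604399681867
cap ((739.5781860351562, -38.887489318847656), (60.95832443237305, 61.43396759033203), 0.6301316022872925) 0.06389480180749008
```

```bash
python3 -m inch '[[[0,30,-26.9,0,0],[0,30,-26.9,0,0],[0,30,-26.9,0,0],[0,30,-26.9,0,0],[0,30,-26.9,0,0],[0,30,-26.9,0,0],[0,30,-26.9,0,0],[0,30,-26.9,0,0],[0,30,-26.9,0,0],[0,30,-26.9,0,0],[0,30,-26.9,0,0],[0,30,-26.9,0,0]]]'
python3 -m inch '[[[0,30,-26.9,0,0],[0,30,-26.9,0,0],[0,30,-26.9,0,0],[0,30,-26.9,0,0],[0,30,-26.9,0,0],[0,0,0,0.109,0],[0,0,0,0.109,0],[0,0,0,0.109,0],[0,0,0,0.109,0],[0,0,0,0,0],[0,0,0,0,0]]]'
python3 -c "
from h import *
print(go('corner_c',.06),r.observe()['force'])"
```

```text
time_s: 1.1
ee_pos: [0.4056, -0.1283, 0.2045]
eef_rot: [-42.7, 90.0, -118.3]
force: [1.8, 0.0, 0.9]
finger_gap: 0.0173
time_s: 2.02
ee_pos: [0.5168, 0.0373, 0.2042]
eef_rot: [-78.5, 89.9, -178.9]
force: [0.7, 0.2, -0.6]
finger_gap: 0.0004
[119.2   2.   -0.9] [ 0.72170957  0.1671082  -0.55308961]
```

```bash
python3 -m inch '[[[35,2,-1,0,0],[35,0,0,0,0],[30,0,0,0,0],[19,0,0,0,0],[5,0,0,0,0],[5,0,0,0,0],[3,0,0,0,0],[0,0,0,0,0],[0,0,0,0,0]]]'
python3 -c "
from h import *
s=r.observe();print(go('corner_c',.042),s['ee_pos'],s['force'])"
```

```text
time_s: 2.77
ee_pos: [0.5203, 0.0378, 0.0744]
eef_rot: [97.0, 89.8, -3.6]
force: [-0.2, 0.1, 0.3]
finger_gap: 0.0004
[ 7.4 -1.6  0.2] [0.52029644 0.03780158 0.07440458] [-0.2412652   0.06714904  0.25884353]
```

```bash
for i in 1; do python3 -m inch '[[[3,0,0,0,0],[0,0,0,0,0],[0,0,0,0,0]]]'
python3 -m inch '[[[2,0,0,0,0],[0,0,0,0,0],[0,0,0,0,0]]]'
python3 -m inch '[[[2,0,0,0,0],[0,0,0,0,0],[0,0,0,0,0]]]'
done
```

```text
time_s: 3.02
ee_pos: [0.5194, 0.0379, 0.0702]
eef_rot: [91.4, 89.9, -9.1]
force: [-0.2, -0.0, -0.9]
finger_gap: 0.0005
time_s: 3.27
ee_pos: [0.5191, 0.0379, 0.0676]
eef_rot: [-61.3, 90.0, -161.9]
force: [-0.1, 0.1, -0.5]
finger_gap: 0.0005
time_s: 3.52
ee_pos: [0.519, 0.0379, 0.0655]
eef_rot: [-71.0, 90.0, -171.5]
force: [0.3, -0.5, -0.6]
finger_gap: 0.0004
```

```bash
python3 -m inch '[[[1,0,0,0,0],[0,0,0,0,0],[0,0,0,0,0]]]'
python3 -m inch '[[[1,0,0,0,0],[0,0,0,0,0],[0,0,0,0,0]]]'
python3 -m inch '[[[1,0,0,0,0],[0,0,0,0,0],[0,0,0,0,0]]]'
```

```text
time_s: 3.77
ee_pos: [0.5191, 0.0379, 0.0646]
eef_rot: [-42.2, 90.0, -142.7]
force: [0.5, 0.7, -0.1]
finger_gap: 0.0007
time_s: 4.02
ee_pos: [0.5191, 0.0379, 0.0636]
eef_rot: [-61.2, 90.0, -161.8]
force: [0.1, 0.1, 0.0]
finger_gap: 0.0006
time_s: 4.27
ee_pos: [0.5191, 0.0379, 0.0627]
eef_rot: [-62.1, 90.0, -162.6]
force: [-0.0, -0.6, -0.1]
finger_gap: 0.0005
```

Run:
```python
from h import *
im,d=optics.get_image("scene"); c=im[150:270,215:365,::-1]; w,_=optics.get_image("wrist")
c=cv2.resize(c,(500,400),interpolation=cv2.INTER_CUBIC); cv2.imwrite("pics/c1.png",np.hstack([c,cv2.resize(w[:,:,::-1],(300,225)).copy() if 0 else cv2.copyMakeBorder(cv2.resize(w[:,:,::-1],(300,225)),0,175,0,0,0)]))
```

```text
(no output)
```

View pics/c1.png

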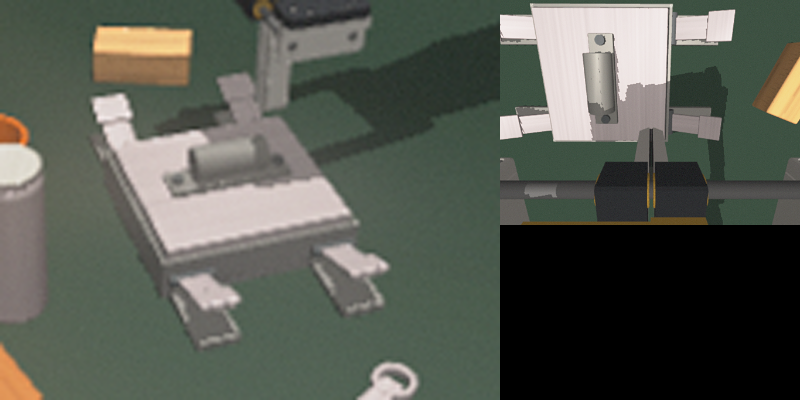

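The wrist view shows the closed tips over corner C, about 17 mm in from the edge. The scene view agrees, and the plate looks level. There is still no force, so I keep descending slowly.

```bash
python3 -m inch '[[[1,0,0,0,0],[0,0,0,0,0],[0,0,0,0,0]]]'
python3 -m inch '[[[1,0,0,0,0],[0,0,0,0,0],[0,0,0,0,0]]]'
python3 -m inch '[[[1,0,0,0,0],[0,0,0,0,0],[0,0,0,0,0]]]'; python3 -c "
from h import *
im,d=optics.get_image('top'); W=cloud(d,optics.camera_params('top')); z=W[...,2]
for k in 'abcd':
    t=T['corner_'+k]; m=np.hypot(W[...,0]-t[0],W[...,1]-t[1])<.012; m&=(z>.03)&(z<.05); print(k,m.sum(),z[m].mean())
print(r.observe()['joint_torque'])
"
```

```text
time_s: 4.62
ee_pos: [0.5191, 0.0379, 0.0617]
eef_rot: [-42.3, 90.0, -142.8]
force: [0.5, -0.3, -0.1]
finger_gap: 0.0004
time_s: 4.87
ee_pos: [0.5191, 0.0379, 0.0606]
eef_rot: [-58.0, 90.0, -158.6]
force: [0.3, 0.1, -0.4]
finger_gap: 0.0001
time_s: 5.12
ee_pos: [0.5191, 0.0379, 0.0597]
eef_rot: [-50.2, 90.0, -150.8]
force: [0.1, -0.4, -0.1]
finger_gap: 0.0008
a 43 0.04214659801114878
b 73 0.04274269220408364
c 0 nan
d 73 0.04249496477040541
[ 8.65372635e-05 -3.24751210e+01 -2.82900256e+01  4.21607328e-03
 -7.42832827e-02 -8.21548014e-06]<string>:5: RuntimeWarning: Mean of empty slice.
  ret = ret.dtype.type(ret / rcount)
```

Run:
```python
from h import *
for n in ("scene","wrist"):
    im,d=optics.get_image(n); W=cloud(d,optics.camera_params(n)); x,y,z=np.moveaxis(W,-1,0)
    m=(np.abs(x-.519)<.03)&(np.abs(y-.038)<.03)&(z>.02)&(z<.15)&(d>0)
    print(n)
    for lo in np.arange(.03,.11,.005):
        k=m&(z>=lo)&(z<lo+.005)
        if k.sum(): print(round(lo,3),k.sum(),W[k].min(0).round(4),W[k].max(0).round(4))
    vv,uu=np.where(m&(z>.048)&(z<.1)); print(uu.min(),uu.max(),vv.min(),vv.max())
    if n=="scene": cv2.imwrite("pics/c2.png",cv2.resize(im[150:215,260:345,::-1],(800,600),interpolation=cv2.INTER_CUBIC))
```

```text
scene
0.03 1 [0.4981 0.0528 0.033 ] [0.4981 0.0528 0.033 ]
0.035 1 [0.4929 0.0196 0.0351] [0.4929 0.0196 0.0351]
0.04 104 [0.4996 0.0156 0.0404] [0.5484 0.0672 0.045 ]
0.045 18 [0.5068 0.0185 0.045 ] [0.5469 0.0665 0.0465]
0.06 3 [0.5187 0.0314 0.0623] [0.5266 0.0414 0.0648]
0.065 7 [0.5132 0.0281 0.0664] [0.5299 0.0456 0.0697]
0.07 11 [0.5139 0.0266 0.0706] [0.5308 0.0507 0.0746]
0.075 16 [0.5136 0.0279 0.075 ] [0.5309 0.0499 0.0793]
0.08 16 [0.513  0.0232 0.0809] [0.5319 0.0516 0.0848]
0.085 17 [0.515  0.0222 0.0851] [0.5314 0.0505 0.0899]
0.09 15 [0.5149 0.0218 0.0901] [0.5312 0.051  0.0949]
0.095 12 [0.5166 0.0294 0.0957] [0.5314 0.0515 0.0991]
0.1 19 [0.5118 0.0278 0.1   ] [0.5312 0.0502 0.1048]
0.105 13 [0.5121 0.0269 0.105 ] [0.5314 0.05   0.1093]
291 300 171 183
wrist
0.03 353 [0.4916 0.0099 0.0301] [0.549  0.0679 0.035 ]
0.035 25 [0.4951 0.0113 0.035 ] [0.545  0.0679 0.0399]
0.04 3389 [0.5001 0.0155 0.0401] [0.549  0.068  0.0442]
0.06 41 [0.5249 0.03   0.0613] [0.5282 0.0436 0.065 ]
0.065 106 [0.5245 0.0253 0.065 ] [0.5291 0.0477 0.07  ]
0.07 130 [0.5245 0.0248 0.07  ] [0.5294 0.0482 0.0749]
0.075 149 [0.5242 0.0246 0.075 ] [0.5295 0.0485 0.08  ]
0.08 162 [0.5244 0.0244 0.08  ] [0.5293 0.0487 0.085 ]
0.085 172 [0.5245 0.0245 0.085 ] [0.5294 0.0484 0.09  ]
0.09 191 [0.5242 0.0244 0.09  ] [0.5297 0.0488 0.095 ]
0.095 208 [0.5242 0.0244 0.0951] [0.5295 0.0486 0.1   ]
0.1 231 [0.5236 0.0243 0.1001] [0.5295 0.0489 0.105 ]
0.105 262 [0.5238 0.0243 0.105 ] [0.5296 0.0491 0.11  ]
234 281 218 249
```

View pics/c2.png

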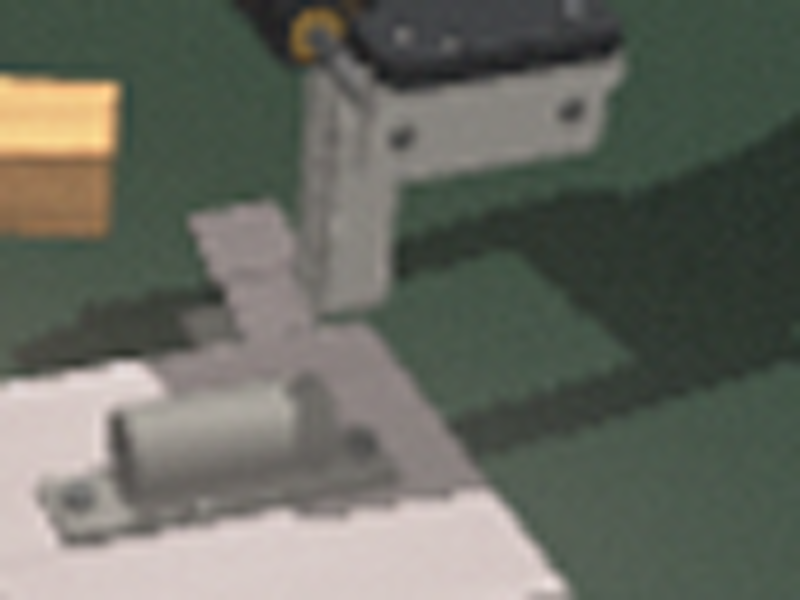

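Both cameras show the real tips at z≈0.061 with the TCP reading 0.060. So the tips are at about TCP height, not 25 mm ahead, and about 19 mm of free descent is left. I trust the cameras here.

```bash
python3 -m inch '[[[8,0,0,0,0],[6,0,0,0,0],[0,0,0,0,0],[0,0,0,0,0]]]'
python3 -m inch '[[[2,0,0,0,0],[0,0,0,0,0],[0,0,0,0,0]]]'
python3 -m inch '[[[1,0,0,0,0],[0,0,0,0,0],[0,0,0,0,0]]]'
python3 -m inch '[[[1,0,0,0,0],[0,0,0,0,0],[0,0,0,0,0]]]'
python3 -m inch '[[[1,0,0,0,0],[0,0,0,0,0],[0,0,0,0,0]]]'
```

```text
time_s: 5.6
ee_pos: [0.5184, 0.0379, 0.0446]
eef_rot: [-78.4, 89.9, -179.0]
force: [0.1, -1.0, -0.6]
finger_gap: 0.0007
time_s: 5.85
ee_pos: [0.5192, 0.0378, 0.0438]
eef_rot: [57.1, 90.0, -43.4]
force: [-0.3, 0.2, -0.1]
finger_gap: 0.0006
time_s: 6.1
ee_pos: [0.5192, 0.0379, 0.0428]
eef_rot: [77.7, 90.0, -22.8]
force: [-0.1, 0.2, -0.2]
finger_gap: 0.0002
time_s: 6.35
ee_pos: [0.5191, 0.0379, 0.0417]
eef_rot: [-40.7, 90.0, -141.2]
force: [-0.3, -0.6, 0.1]
finger_gap: 0.0006
time_s: 6.6
ee_pos: [0.5192, 0.0378, 0.0412]
eef_rot: [67.5, 90.0, -33.1]
force: [-0.1, -0.5, 2.0]
finger_gap: 0.0005
```

Contact at about 0.0413. I press further.

```bash
python3 -m inch '[[[1,0,0,0,0],[0,0,0,0,0],[0,0,0,0,0]]]'
python3 -m inch '[[[1,0,0,0,0],[0,0,0,0,0],[0,0,0,0,0]]]'
python3 -m inch '[[[1,0,0,0,0],[0,0,0,0,0],[0,0,0,0,0]]]'
python3 -m inch '[[[1,0,0,0,0],[0,0,0,0,0],[0,0,0,0,0]]]'
```

```text
time_s: 6.85
ee_pos: [0.5193, 0.0378, 0.041]
eef_rot: [68.0, 90.0, -32.5]
force: [-3.9, -0.3, 6.9]
finger_gap: 0.0002
time_s: 7.1
ee_pos: [0.5193, 0.0378, 0.0409]
eef_rot: [68.1, 90.0, -32.4]
force: [-5.5, -0.5, 11.4]
finger_gap: 0.0007
time_s: 7.35
ee_pos: [0.5193, 0.0377, 0.0408]
eef_rot: [70.6, 89.9, -30.0]
force: [-6.3, -0.2, 14.1]
finger_gap: 0.0002
time_s: 7.6
ee_pos: [0.5194, 0.0377, 0.0406]
eef_rot: [70.3, 89.9, -30.3]
force: [-8.1, -0.7, 19.2]
finger_gap: 0.0005
```

Corner C is solid (0.7 mm at 19 N). Next is corner A.

```bash
python3 -m inch '[[[-20,0,0,0,0],[-10,0,0,0,0],[0,0,-36,0,0],[0,0,-36,0,0],[0,0,-34,0,0],[0,0,0,0,0],[15,0,0,0,0],[7,0,0,0,0],[0,0,0,0,0],[0,0,0,0,0]]]'
python3 -c "
from h import *
print(go('corner_a',.042-.025))"
```

```text
time_s: 8.43
ee_pos: [0.5379, 0.1414, 0.0438]
eef_rot: [-64.6, 89.9, -165.2]
force: [-0.4, -0.1, 0.2]
finger_gap: 0.0005
[ 1.8  0.3 -0.7]
```

```bash
python3 -m inch '[[[2,0,0,0,0],[0,0,0,0,0],[0,0,0,0,0]]]'
python3 -m inch '[[[2,0,0,0,0],[0,0,0,0,0],[0,0,0,0,0]]]'
python3 -m inch '[[[2,0,0,0,0],[0,0,0,0,0],[0,0,0,0,0]]]'
python3 -m inch '[[[2,0,0,0,0],[0,0,0,0,0],[0,0,0,0,0]]]'
```

```text
time_s: 8.68
ee_pos: [0.5389, 0.1417, 0.0432]
eef_rot: [105.1, 90.0, 4.5]
force: [-0.2, -0.8, -0.8]
finger_gap: 0.0006
time_s: 8.93
ee_pos: [0.5389, 0.142, 0.041]
eef_rot: [87.9, 90.0, -12.7]
force: [-0.3, 0.3, 1.2]
finger_gap: 0.0002
time_s: 9.18
ee_pos: [0.5388, 0.1421, 0.0392]
eef_rot: [102.1, 90.0, 1.6]
force: [-0.7, -0.6, 2.8]
finger_gap: 0.0002
time_s: 9.43
ee_pos: [0.5387, 0.1423, 0.0373]
eef_rot: [139.1, 90.0, 38.6]
force: [-1.3, -0.7, 5.0]
finger_gap: 0.0003
```

```bash
python3 -m inch '[[[2,0,0,0,0],[0,0,0,0,0],[0,0,0,0,0]]]'
python3 -m inch '[[[1.5,0,0,0,0],[0,0,0,0,0],[0,0,0,0,0]]]'
python3 -m inch '[[[-15,0,0,0,0],[-15,0,0,0,0],[0,0,-36,0,0],[0,0,-36,0,0],[0,0,0,0,0],[0,0,0,0,0]]]'
python3 -c "
from h import *
print(go('pad_a',.046-.025),r.observe()['force'])"
```

```text
time_s: 9.68
ee_pos: [0.5388, 0.1424, 0.0363]
eef_rot: [132.5, 89.9, 32.0]
force: [-3.6, 0.7, 8.9]
finger_gap: 0.0005
time_s: 9.93
ee_pos: [0.5389, 0.1425, 0.036]
eef_rot: [126.6, 89.9, 26.0]
force: [-4.7, 0.4, 12.8]
finger_gap: 0.0005
time_s: 10.43
ee_pos: [0.5513, 0.214, 0.0622]
eef_rot: [-43.5, 89.9, -143.9]
force: [-0.0, -0.9, 1.1]
finger_gap: 0.0002
[16.2  0.4  1.1] [-0.02115245 -0.91304835  1.10450925]
```

Corner A sinks 5 mm and then stops, so it is the rocking one. Now I press pad A.

```bash
python3 -m inch '[[[10,0,0,0,0],[6,0,0,0,0],[4,0,0,0,0],[0,0,0,0,0],[0,0,0,0,0]]]'
python3 -m inch '[[[4,0,0,0,0],[0,0,0,0,0],[0,0,0,0,0]]]'
python3 -m inch '[[[4,0,0,0,0],[0,0,0,0,0],[0,0,0,0,0]]]'
python3 -m inch '[[[4,0,0,0,0],[0,0,0,0,0],[0,0,0,0,0]]]'
```

```text
time_s: 10.85
ee_pos: [0.5513, 0.2119, 0.0424]
eef_rot: [-56.8, 89.9, -157.4]
force: [-0.4, 0.3, 0.7]
finger_gap: 0.0008
time_s: 11.1
ee_pos: [0.5525, 0.2129, 0.04]
eef_rot: [112.8, 89.9, 12.3]
force: [0.7, 0.8, 3.1]
finger_gap: 0.0002
time_s: 11.35
ee_pos: [0.5528, 0.214, 0.0369]
eef_rot: [139.6, 89.8, 39.0]
force: [-0.3, 1.7, 5.4]
finger_gap: 0.0005
time_s: 11.6
ee_pos: [0.5531, 0.2146, 0.0333]
eef_rot: [140.8, 89.7, 40.3]
force: [0.2, 1.9, 5.0]
finger_gap: 0.0006
```

```bash
python3 -m inch '[[[3,0,0,0,0],[0,0,0,0,0],[0,0,0,0,0]]]'
python3 -m inch '[[[3,0,0,0,0],[0,0,0,0,0],[0,0,0,0,0]]]'
```

```text
time_s: 11.85
ee_pos: [0.5533, 0.2149, 0.0306]
eef_rot: [142.9, 89.7, 42.3]
force: [0.0, 3.0, 6.1]
finger_gap: 0.0003
time_s: 12.1
ee_pos: [0.5534, 0.2152, 0.0277]
eef_rot: [144.5, 89.6, 44.0]
force: [-0.8, 4.9, 5.5]
finger_gap: 0.0005
```

```bash
python3 -m inch '[[[3,0,0,0,0],[0,0,0,0,0],[0,0,0,0,0]]]'
python3 -m inch '[[[2,0,0,0,0],[0,0,0,0,0],[0,0,0,0,0]]]'
python3 -m inch '[[[2,0,0,0,0],[0,0,0,0,0],[0,0,0,0,0]]]'
```

```text
time_s: 12.35
ee_pos: [0.5536, 0.2154, 0.0248]
eef_rot: [144.9, 89.6, 44.4]
force: [0.3, 3.8, 6.3]
finger_gap: 0.0003
time_s: 12.6
ee_pos: [0.5536, 0.2155, 0.0229]
eef_rot: [145.4, 89.6, 44.8]
force: [-0.5, 4.3, 7.5]
finger_gap: 0.0002
time_s: 12.85
ee_pos: [0.5537, 0.2156, 0.0223]
eef_rot: [143.8, 89.6, 43.3]
force: [-1.5, 3.7, 12.3]
finger_gap: 0.0004
```

At the stop, with the force rising. A little more, then lift away and look.

```bash
python3 -m inch '[[[2,0,0,0,0],[1,0,0,0,0],[0,0,0,0,0],[0,0,0,0,0],[0,0,0,0,0]]]'
python3 -m inch '[[[-15,0,0,0,0],[-30,0,0,0,0],[-40,0,0,0,0],[-40,0,0,0,0],[0,-30,-20,0,0],[0,-30,-20,0,0],[0,-30,-20,0,0],[0,-30,-20,0,0],[0,0,0,0,0],[0,0,0,0,0]]]'
python3 - <<'E'
from h import *
im,d=optics.get_image("top"); W=cloud(d,optics.camera_params("top")); x,y,z=np.moveaxis(W,-1,0)
for k in T:
    t=T[k]; m=(np.hypot(x-t[0],y-t[1])<.010)&(z>.012)&(z<.06); print(k,m.sum(),np.median(z[m]).round(4))
s,_=optics.get_image("scene")
cv2.imwrite("pics/end.png",np.hstack([cv2.resize(im[165:285,165:315,::-1],(400,320)),cv2.resize(s[150:270,215:365,::-1],(400,320))]))
E
```

```text
time_s: 13.27
ee_pos: [0.5538, 0.2156, 0.0221]
eef_rot: [140.4, 89.5, 39.9]
force: [-6.9, 1.9, 22.9]
finger_gap: 0.0001
time_s: 14.1
ee_pos: [0.4472, 0.3144, 0.1401]
eef_rot: [20.7, 90.0, -79.6]
force: [-0.3, 0.1, -0.1]
finger_gap: 0.0008
corner_a 57 0.0417
pad_a 53 0.0225
corner_b 53 0.0423
pad_b 54 0.041
corner_c 53 0.0418
pad_c 54 0.041
corner_d 52 0.0424
pad_d 53 0.0409
```

View pics/end.png

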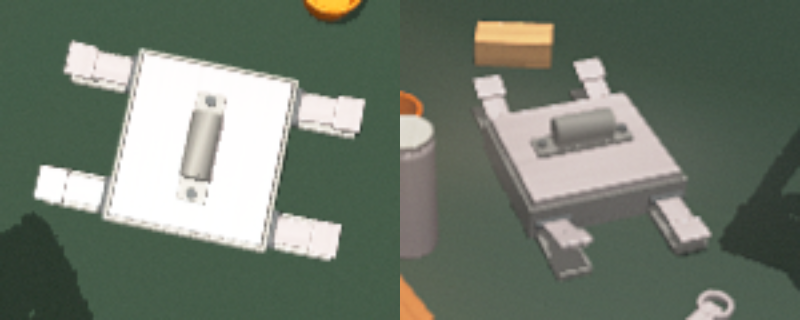

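Pad A is flat at 22.5 mm and the other three still stand at 41 mm. The plate is level, the hand is clear, and nothing else looks disturbed. Handing in.

```bash
python3 -c "
from rig import order
print(order.hand_in())"
```

```text
the job is handed in; nothing more can be done
None
```

Corner A is the one that rocks. I pressed its shim flat, took the hand away and handed the job in after about 14 s of robot time.

- **Finding the corner:** Corner C gave only 0.7 mm under 19 N, so it is solid. Corner A sank about 4 mm under 5 N and stopped at 5 mm. I stopped there and did not press corners B and D.
- **Pressing the shim:** I pressed shim A down until it met its stop, reaching about 23 N.
- **Last checks (top camera):**
  - Pad A is at 22.5 mm, which is flat. Pads B, C and D are still standing at 41 mm.
  - All four plate corners read 41.7–42.4 mm, so the plate is level.
  - The force on the hand was about zero after it withdrew.
  - The parts of the can, cap, wrench and wood block visible in the last pictures looked undisturbed, but I did not measure their positions again.
- **Not checked:** I did not press corner A again after packing it to confirm that it no longer sinks.
- **Disagreement:** The fingertips are meant to stand 25 mm ahead of the TCP. The cameras and the contact heights both put them at about TCP height, so I used the measured value.

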